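Clear the kiln load: broken flowerpot to the shard crate, sound one nested

TASK

One of the two small terracotta flowerpots on the bench has a large piece broken out of its rim: put that one in the wooden shard crate. Set the sound small flowerpot upright inside the wide, low terracotta flowerpot, standing on its bottom; lower it in gently and never let it drop. Leave the wide pot and everything else on the bench standing where it is.

Things in the scene. Friction and masses are not known exactly. Their poses are not given: they have to be found in the camera images.
- pot_small: the sound small flowerpot, terracotta, 80 mm high, loose, about 150 g. Tapers from 44 mm outer diameter at the foot to 55 mm at 55 mm height; from 58 mm height to the rim runs an upright collar of 62 mm outer diameter (grip here from above, across the diameter). Wall and bottom 6 mm thick. Origin: centre of its underside; z up along its axis
- pot_broken: the broken small flowerpot, sizes as the sound one (80 mm high, collar 62 mm), loose, about 120 g, with a piece missing on its +x side: the collar is gone over about 135 degrees centred on +x, the wall down to 32 mm height in mid-break. Grip the collar from above along its y axis. Origin: centre of its underside; z up along its axis
- broken_mid (a point): point on the axis of the broken pot, at half its height (40 mm above its underside)
- pot_wide: the wide, low flowerpot, terracotta, 58 mm high, outer diameter 124 mm at the rim (inner 112) and 92 mm at the foot, wall 6 mm, inner floor 7 mm above the underside and about 80 mm across, loose, about 280 g. Origin: centre of its underside; z up. A small pot standing in it has its rim at 87 mm, its collar wholly above the wide pot's rim
- crate: the shard crate, an open-topped slatted crate of pale wood, fixed to the bench, outer size 260 mm (x) by 200 mm (y) by 110 mm high, walls and floor 8 mm, a few shards lie in it. Origin: centre of its underside; z up
- jar: a closed white glaze jar with black cap, 68 mm across, 92 mm high, standing among the pots; a bystander. Origin: centre of its underside
- mug: a white mug, 76 mm across, 90 mm high, near the far edge; a bystander. Origin: centre of its underside
- brush: a brush, 200 mm long, lying on the bench; a bystander. Its x axis runs along it
- mallet: a wooden mallet, 240 mm long, lying on the bench; a bystander. Its x axis runs along it

How it is judged:
At the end, for the whole second after the job is handed in: The broken pot lies at rest inside the crate, below its rim, either way up. The sound small pot stands upright (within 0.1 rad) and at rest on the inner floor of the wide pot (within 5 mm in height, centres within 25 mm). The wide pot stands upright on the bench within 40 mm of where it was (x of broken_mid in the frame of crate between -0.118 and 0.118 m and y of broken_mid in the frame of crate between -0.09 and 0.09 m and z of broken_mid in the frame of crate between 0 and 0.095 m and horizontal distance between pot_small and pot_wide below 0.025 m and z of pot_small in the frame of pot_wide between 0.003 and 0.012 m and angle between pot_small's own z axis and vertical below 0.1 rad and angle between pot_wide's own z axis and vertical below 0.06 rad and distance of pot_wide from where it was at the start of the episode below 0.04 m and linear speed of each of pot_small, pot_broken, pot_wide below 0.03 m/s); the robot touches nothing.
It fails at once if the sound small pot is let fall (faster than 0.6 m/s and touching nothing: a drop of about 2 cm) (linear speed of pot_small above 0.6 m/s and contact force between pot_small and anything else below 0.02 N).
It fails at once if a bystander is disturbed: jar or mug moved over 30 mm or tipped, brush or mallet moved over 50 mm (distance of any of jar, mug from where it was at the start of the episode above 0.03 m or distance of any of brush, mallet from where it was at the start of the episode above 0.05 m or angle between any of jar, mug's own z axis and vertical above 0.3 rad).
It also fails if it takes over 58 s, if anything falls off the work surface, if the arm or the gripper's body presses on something with over 40 N, if the wrist force passes 120 N, or if a joint passes its speed limit or range.

ROBOT

A 6-joint arm with a two-finger parallel gripper is mounted at the origin on the work surface. World frame = base frame: x ahead of the robot, y to its left, z up, the work surface at z = 0. Lengths are in m, angles in rad, forces in N, time in s.
With the tool pointing down it reaches from about 0.375 to 0.975 m from the base axis. Payload 3.8 kg.
Tool frame: the origin (TCP) lies at the very end of the fingers, on their centre line; the grasp point (between the pads) lies 19 mm behind it; z points along the fingers, x is the direction in which the jaws open and shut, and the axes are right-handed (so a half turn about z gives the same grasp; the last joint's range is limited). The gripper opens to 88 mm and grips with 3 to 60 N. Pads are 18 mm wide; open, the fingers measure 123 mm over their backs; the gripper's body (75 mm by 187 mm) begins 45 mm behind the grasp point.
Start: joints at [-1.331, 0.264, 1.604, -0, 1.274, -0.037], TCP at [0.184, -0.649, 0.239] pointing down, gripper open.
Joint ranges: [-2.63, 2.63], [-0.94, 2.18], [0.31, 2.57], [-1.31, 4.45], [0, 2.66], [-2.55, 2.55]. Speed limits (rad/s): [2.57, 2.57, 3.14, 3.14, 3.14, 3.14].

INTERFACE

Orientations are given as a unit quaternion [w, x, y, z].
In Python, from rig import robot gives the robot as it stands. The module is installed in compiled form; this text tells all that it offers.
- The arm moves only by the shell command python3 -m handwheel 'ROWS' [OPENING] [FORCE]. ROWS is JSON, a list of rows, each an object of numbers: "dx", "dy", "dz": the shift along the tool's x, y, z in m; "spin": the turn about the tool's z in degrees. In form: [{"dx": .., "dy": .., "dz": .., "spin": ..}, ...]. A call has 1 to 20 rows; each row shifts and turns the commanded pose from where the row before left it, along the tool's axes as they then stand; what a row does not reach is not made up. A row lasts 1/8 s, in which the tool goes at most 62.5 mm and 10.7 degrees, less where a joint would pass 70% of its speed; a pose out of reach is approached as far as the arm can. A call is refused whole if a number of a shift passes 0.0625 or a number of a turn 10.7, either way. A call with a gripper value outside its range is refused whole. OPENING is the opening, from 0 (shut) to 1 (fully open), set as the call begins (- or left out, the last holds). The fingers move at their own pace and stop on an object; FORCE is the grip in N (left out, the last holds). Time passes only in rows, so rows that do not move let the fingers close. It gives the time, the measured TCP pose, the force and the opening at its end, in the units of the state.
- robot.sense(): the state, without advancing time (a new reading comes with each control period).
- robot.camera(name): name is "side" or "top" or "wrist"; returns (picture, depth): 400x640x3 uint8, red, green, blue; 400x640 float32, m along the optical axis (not along the pixel's ray), 0 where there is no reading.
- robot.get_calibration(name): a dict with "fx", "fy", "cx", "cy" (pixels), "rvec" (rotation vector, rad) and "tvec" (3), from world to camera coordinates, as OpenCV has them; the wrist camera has in their place "tool_from_camera" (4x4, takes a point from camera to tool coordinates, whose origin is the TCP and whose axes are the tool frame's). Camera axes: x right, y down, z forward; pixel columns grow to the right and rows downward; lengths in m; the calibration is good to about 2 mm. The wrist camera is an equidistant fisheye: a pixel r from the principal point sees the ray r / f radians off the axis. A picture is of the moment at which its call begins: read the wrist's pose just before it. get_calibration takes no time and is no camera call.
- robot.sign_off(): hands the job in, once; it reports no verdict.
The state is a dict: "t": time; "joint_positions": joint angles; "joint_velocities": joint speeds; "effort": joint torques, N m; "eef_pos": TCP position; "tool_rot": TCP orientation; "wrist_force": force on the tool from outside, world axes, zero at the start; "ft_torque": the same for the moment, N m; "grip_width": opening from 0.0 (shut) to 1.0 (fully open).
Only numpy, scipy, OpenCV 4.12 (cv2) and the standard library are available. Lean on these libraries where they do the work, as an engineer would, in place of code of your own. Each camera call takes 0.05 s, during which the arm holds its last target.

## Working session

There is one attempt and no reset: what is moved stays moved. The work goes in short steps, Python scripts to look and compute and a shell command to move; the robot and the scene stay as the last step left them, time stands still between calls to the robot, and variables do not carry over. Pictures are saved under pics/ and viewed, and the job is handed in when it is done.

```bash
mkdir -p pics
cat > h.py <<'E'
import numpy as np, cv2
from rig import robot
def cap(n,tag):
    im,d=robot.camera(n); cv2.imwrite(f'pics/{tag}.png',im[:,:,::-1]); np.savez(f'pics/{tag}.npz',im=im,d=d); return im,d
def world(n,d):
    c=robot.get_calibration(n); R=cv2.Rodrigues(np.array(c['rvec'],float))[0]; t=np.array(c['tvec'],float).ravel()
    v,u=np.mgrid[0:400,0:640]
    P=np.stack([(u-c['cx'])/c['fx']*d,(v-c['cy'])/c['fy']*d,d],-1)
    return (P-t)@R
E
python3 - <<'E'
from h import *
s=robot.sense();print(s)
for n in ['top','side']:
    im,d=cap(n,n+'0'); W=world(n,d); np.save(f'pics/{n}W.npy',W)
    c=robot.get_calibration(n);print(c, (d>0).mean())
    R=cv2.Rodrigues(np.array(c['rvec'],float))[0];print(-R.T@np.array(c['tvec']).ravel())
E
```

```text
{'t': 0.0, 'joint_positions': array([-1.33088117e+00,  2.64762478e-01,  1.60535497e+00, -3.33450958e-06,
        1.27367719e+00, -3.68829564e-02]), 'joint_velocities': array([ 6.25624506e-04, -5.84767892e-04, -9.62021329e-05, -6.49970628e-04,
        1.61525274e-03,  8.07410371e-04]), 'effort': array([-2.24771416e-04, -5.02102947e+01, -3.56876206e+01,  7.27795204e-02,
        2.92499224e-02, -1.59951310e-04]), 'eef_pos': array([ 0.1843045 , -0.64862646,  0.23739198]), 'tool_rot': array([-6.94376612e-04,  7.97896124e-01, -6.02793964e-01, -8.54411307e-04]), 'wrist_force': array([ 0.52720815, -0.44270194, -0.3000972 ]), 'ft_torque': array([-0.01360436, -0.02195293, -0.01473744]), 'grip_width': 0.9988247960304679}
{'fx': 369.3942249237136, 'fy': 369.3942249237136, 'cx': 317.97788100805025, 'cy': 195.91707287242727, 'rvec': array([ 2.10241149, -2.11013097,  0.22691029]), 'tvec': array([-0.02493779,  0.54177235,  1.00902638])} 0.99582421875
[ 0.31230474 -0.02847331  1.1017842 ]
{'fx': 449.5168434394049, 'fy': 449.5168434394049, 'cx': 323.1867670680595, 'cy': 196.3134643786049, 'rvec': array([ 2.35853727, -0.19623708,  0.07125047]), 'tvec': array([-0.51139022,  0.08303203,  1.07776837])} 0.9960625
[ 0.39674301 -0.77044904  0.8240159 ]
```

View pics/top0.png

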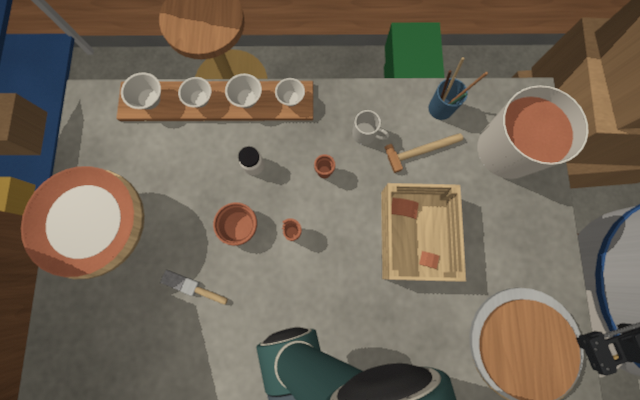

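View pics/side0.png

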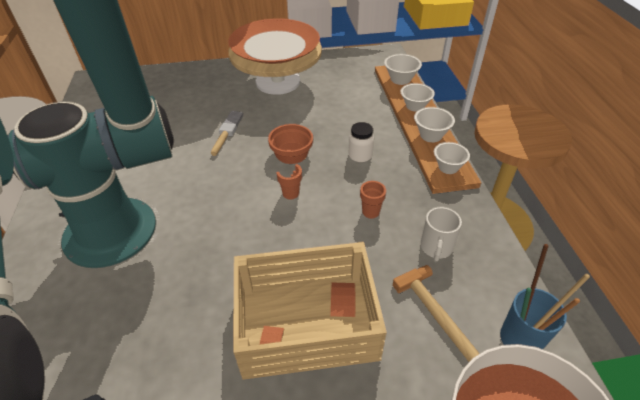

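The broken pot is at top pixel (292,230) and side pixel (290,182). The sound pot is at top (324,166) and side (372,198). The wide pot is at top (236,224), the jar at (249,157) and the crate at (424,232). Next I'll measure them.

Run:
```python
from h import *
W=np.load('pics/topW.npy'); im=np.load('pics/top0.npz')['im']
hsv=cv2.cvtColor(im,cv2.COLOR_RGB2HSV)
m=((hsv[...,0]<12)|(hsv[...,0]>172))&(hsv[...,1]>110)
def fit(name,u0,v0,r,zlo,zhi,mask):
    s=np.zeros(m.shape,bool); s[v0-r:v0+r,u0-r:u0+r]=1
    s&=mask&(W[...,2]>zlo)&(W[...,2]<zhi)
    p=W[s]; q=p[:,:2].astype(np.float32); (c,rad)=cv2.minEnclosingCircle(q)
    print(name,len(p),'circ',np.round(c,4),round(rad,4),'z',np.round(np.percentile(p[:,2],[5,50,95]),4),'mean',q.mean(0).round(4))
    return p
one=np.ones_like(m)
fit('sound',324,166,18,.072,.09,one)
pb=fit('broken',292,230,18,.068,.09,one)
fit('broken>.03',292,230,18,.03,.09,one)
fit('wide',236,224,30,.05,.07,one)
fit('jar',249,157,18,.08,.11,one)
fit('mug',370,125,20,.08,.11,one)
p=fit('crate',424,232,60,.1,.12,one); print(p.min(0),p.max(0),cv2.minAreaRect(p[:,:2].astype(np.float32)))
c=cv2.minEnclosingCircle(pb[:,:2].astype(np.float32))[0]
d=pb[:,:2]-c
print(sorted(np.degrees(np.arctan2(d[:,1],d[:,0])).round().astype(int)))
print('bench z',np.median(W[250:300,300:370,2]))
a=cv2.resize(im[140:260,200:360],None,fx=5,fy=5,interpolation=cv2.INTER_CUBIC);cv2.imwrite('pics/z1.png',a[:,:,::-1])
a=np.load('pics/side0.npz')['im'][110:230,250:410];a=cv2.resize(a,None,fx=5,fy=5,interpolation=cv2.INTER_CUBIC);cv2.imwrite('pics/z2.png',a[:,:,::-1])
```

```text
sound 139 circ [ 0.6319 -0.0442] 0.0312 z [0.0744 0.0795 0.0825] mean [ 0.6316 -0.0446]
broken 111 circ [0.4447 0.0532] 0.0313 z [0.0724 0.0793 0.083 ] mean [0.4487 0.0419]
broken>.03 208 circ [0.4446 0.0533] 0.0313 z [0.0319 0.073  0.0823] mean [0.4503 0.0487]
wide 303 circ [0.4647 0.2129] 0.0618 z [0.0521 0.0571 0.0602] mean [0.4638 0.214 ]
jar 343 circ [0.6549 0.1746] 0.0301 z [0.0873 0.092  0.095 ] mean [0.6531 0.1739]
mug 160 circ [ 0.7562 -0.1752] 0.0424 z [0.0811 0.0884 0.0932] mean [ 0.7588 -0.1712]
crate 1360 circ [ 0.4362 -0.3141] 0.1638 z [0.103  0.1092 0.1125] mean [ 0.4349 -0.3177]
[ 0.30373793 -0.41771567  0.10002557] [ 0.56721627 -0.21050332  0.11588312] ((0.4359045624732971, -0.31443583965301514), (0.20196913182735443, 0.26114898920059204), 88.18225860595703)
[np.int64(-177), np.int64(-175), np.int64(-174), np.int64(-172), np.int64(-170), np.int64(-169), np.int64(-165), np.int64(-163), np.int64(-161), np.int64(-160), np.int64(-158), np.int64(-156), np.int64(-153), np.int64(-150), np.int64(-148), np.int64(-147), np.int64(-146), np.int64(-142), np.int64(-141), np.int64(
[... 687 characters left out ...]
p.int64(-45), np.int64(-42), np.int64(-40), np.int64(-38), np.int64(-38), np.int64(-34), np.int64(-30), np.int64(-29), np.int64(-26), np.int64(-23), np.int64(-23), np.int64(-21), np.int64(-17), np.int64(-16), np.int64(-14), np.int64(-11), np.int64(-9), np.int64(-9), np.int64(-4), np.int64(-4), np.int64(-3), np.int64(2), np.int64(3), np.int64(7), np.int64(9), np.int64(9), np.int64(13), np.int64(14), np.int64(16), np.int64(18), np.int64(19), np.int64(22), np.int64(24), np.int64(25), np.int64(27), np.int64(29), np.int64(30), np.int64(32), np.int64(35), np.int64(37), np.int64(39), np.int64(40), np.int64(44), np.int64(44), np.int64(48), np.int64(179), np.int64(179)]
bench z -0.0006314386858551018
```

View pics/z1.png

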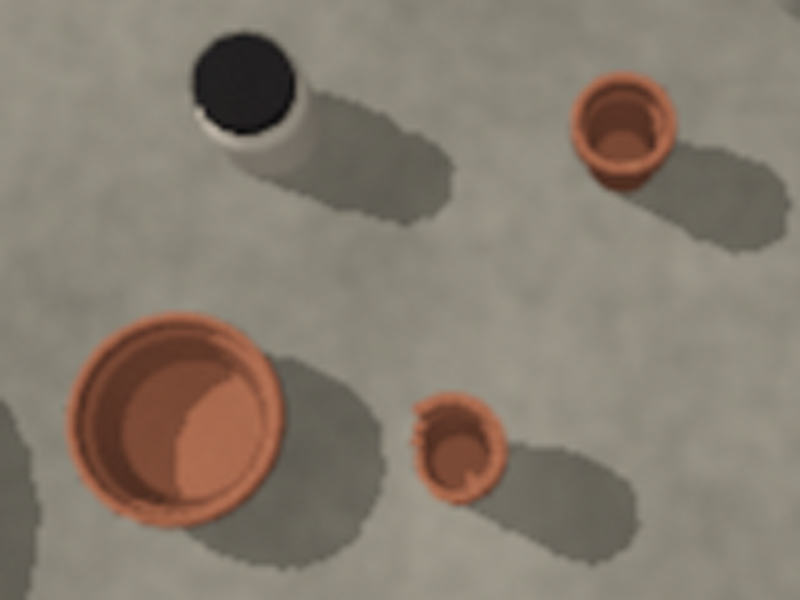

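View pics/z2.png

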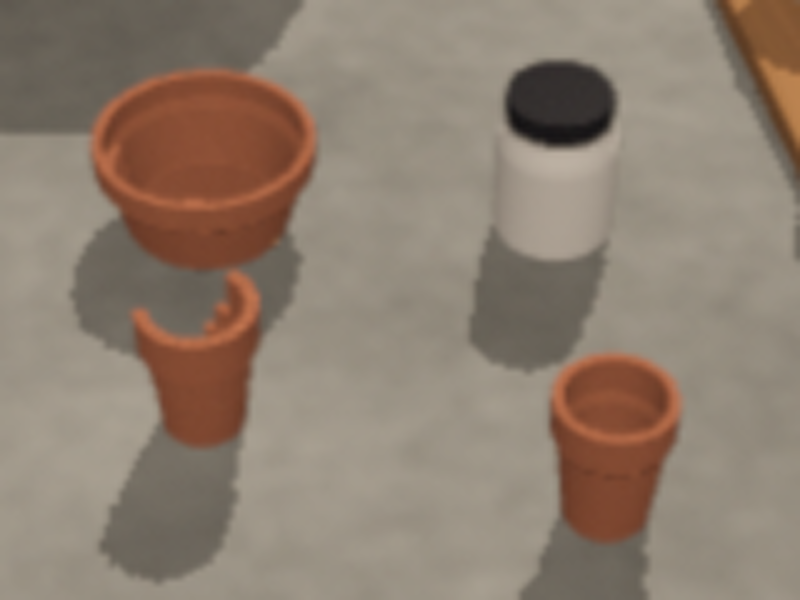

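Measured: broken pot at (0.445, 0.053), its gap facing about 114°, so I grip it along 24°. Sound pot at (0.632, -0.044), wide pot at (0.465, 0.213), crate at (0.436, -0.314). Sizes and heights match the given ones (collar radius 31 mm, rim z about 0.08; wide pot radius 62 mm, z about 0.057). The first move turns the tool from -74° to 24°.

```bash
cat >> h.py <<'E'
from scipy.spatial.transform import Rotation as Ro
def rel(*t):
    s=robot.sense(); q=s['tool_rot']; R=Ro.from_quat([q[1],q[2],q[3],q[0]]).as_matrix(); p=s['eef_pos']
    print('t',round(s['t'],2),'tcp',p.round(4),'yaw',round(float(np.degrees(np.arctan2(R[1,0],R[0,0]))),2),'tilt',round(float(np.degrees(np.arccos(-R[2,2]))),2),'F',s['wrist_force'].round(1),'w',round(float(s['grip_width']),3),'q',s['joint_positions'].round(2))
    for x in t:
        print(' to',x,'tool shift',(R.T@(np.array(x)-p)).round(4)); p=np.array(x)
E
python3 -m handwheel '[{"spin":-9.8},{"spin":-9.8},{"spin":-9.8},{"spin":-9.8},{"spin":-9.8},{"spin":-9.8},{"spin":-9.8},{"spin":-9.8},{"spin":-9.8},{"spin":-10},{}]' 1 20
python3 -c "
from h import *
rel((.45,-.35,.2),(.4447,.0532,.2),(.4447,.0532,.052))"
```

```text
t 0.1 tcp [ 0.1843 -0.6487  0.2375] yaw -74.14 tilt 0.12 F [ 0.3  0.  -0.4] w 1.0 q [-1.33  0.26  1.61 -0.    1.27 -0.04]
 to (0.45, -0.35, 0.2) tool shift [-0.2146 -0.3372  0.038 ]
 to (0.4447, 0.0532, 0.2) tool shift [-0.3893 -0.1051  0.0008]
 to (0.4447, 0.0532, 0.052) tool shift [0.0003 0.     0.148 ]schema error: expected keys dx, dy, dz, spin
```

```bash
python3 -m handwheel '[{"dx":0,"dy":0,"dz":0,"spin":-9.8},{"dx":0,"dy":0,"dz":0,"spin":-9.8},{"dx":0,"dy":0,"dz":0,"spin":-9.8},{"dx":0,"dy":0,"dz":0,"spin":-9.8},{"dx":0,"dy":0,"dz":0,"spin":-9.8},{"dx":0,"dy":0,"dz":0,"spin":-9.8},{"dx":0,"dy":0,"dz":0,"spin":-9.8},{"dx":0,"dy":0,"dz":0,"spin":-9.8},{"dx":0,"dy":0,"dz":0,"spin":-9.8},{"dx":0,"dy":0,"dz":0,"spin":-10},{"dx":0,"dy":0,"dz":0,"spin":0}]' 1 20
python3 -c "
from h import *
rel((.45,-.35,.2),(.4447,.0532,.2),(.4447,.0532,.052))"
```

```text
t: 1.48
eef_pos: [0.1844, -0.649, 0.238]
tool_rot: [-0.001, 0.978, 0.207, -0.0]
wrist_force: [-0.0, 0.1, -0.7]
grip_width: 1.002
t 1.48 tcp [ 0.1844 -0.649   0.238 ] yaw 23.95 tilt 0.07 F [-0.   0.1 -0.7] w 1.002 q [-1.33  0.26  1.6   0.    1.27 -1.75]
 to (0.45, -0.35, 0.2) tool shift [ 0.3641 -0.1653  0.0383]
 to (0.4447, 0.0532, 0.2) tool shift [ 0.1588 -0.3706  0.0005]
 to (0.4447, 0.0532, 0.052) tool shift [-0.      0.0002  0.148 ]
```

```bash
python3 -m handwheel '[{"dx":0.0455,"dy":-0.0207,"dz":0.0048,"spin":0},{"dx":0.0455,"dy":-0.0207,"dz":0.0048,"spin":0},{"dx":0.0455,"dy":-0.0207,"dz":0.0048,"spin":0},{"dx":0.0455,"dy":-0.0207,"dz":0.0048,"spin":0},{"dx":0.0455,"dy":-0.0207,"dz":0.0048,"spin":0},{"dx":0.0455,"dy":-0.0207,"dz":0.0048,"spin":0},{"dx":0.0455,"dy":-0.0207,"dz":0.0048,"spin":0},{"dx":0.0455,"dy":-0.0207,"dz":0.0048,"spin":0},{"dx":0.02,"dy":-0.046,"dz":0,"spin":0},{"dx":0.02,"dy":-0.046,"dz":0,"spin":0},{"dx":0.02,"dy":-0.046,"dz":0,"spin":0},{"dx":0.02,"dy":-0.046,"dz":0,"spin":0},{"dx":0.02,"dy":-0.046,"dz":0,"spin":0},{"dx":0.02,"dy":-0.046,"dz":0,"spin":0},{"dx":0.02,"dy":-0.046,"dz":0,"spin":0},{"dx":0.02,"dy":-0.046,"dz":0,"spin":0},{"dx":0,"dy":0,"dz":0,"spin":0},{"dx":0,"dy":0,"dz":0,"spin":0}]'
python3 -c "
from h import *
rel((.4447,.0532,.15),(.4447,.0532,.052))
im,d=cap('wrist','w1');print(robot.get_calibration('wrist'))"
```

```text
t: 3.72
eef_pos: [0.4453, 0.0514, 0.2002]
tool_rot: [0.0, 0.978, 0.208, -0.0]
wrist_force: [0.8, 0.3, -0.6]
grip_width: 1.003
t 3.73 tcp [0.4453 0.0514 0.2002] yaw 24.02 tilt 0.03 F [ 0.8  0.3 -0.6] w 1.003 q [ 0.06 -0.15  2.11 -0.    1.18 -0.36]
 to (0.4447, 0.0532, 0.15) tool shift [ 0.0002 -0.0019  0.0502]
 to (0.4447, 0.0532, 0.052) tool shift [ 0.    -0.     0.098]
{'fx': 309.70691628693146, 'fy': 309.70691628693146, 'cx': 320.1859102540534, 'cy': 199.00523629141298, 'tool_from_camera': array([[ 9.99999752e-01,  6.87060201e-04,  1.56680725e-04,
        -3.01370658e-05],
       [-7.03903671e-04,  9.63309592e-01,  2.68391754e-01,
        -6.88210337e-02],
       [ 3.34692468e-05, -2.68391798e-01,  9.63309837e-01,
        -1.46478475e-01],
       [ 0.00000000e+00,  0.00000000e+00,  0.00000000e+00,
         1.00000000e+00]])}
```

View pics/w1.png

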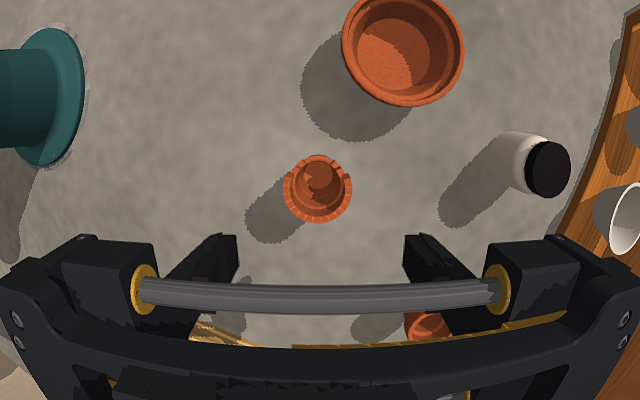

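The wrist view shows the broken pot at (318,188), laterally centred, with its gap facing up the image (tool -y). That makes the jaw line fit the collar. The wrist ray agrees with the top view to within 2 mm. Next I descend and grip.

```bash
python3 -m handwheel '[{"dx":0,"dy":-0.002,"dz":0.035,"spin":0},{"dx":0,"dy":0,"dz":0.035,"spin":0},{"dx":0,"dy":0,"dz":0.035,"spin":0},{"dx":0,"dy":0,"dz":0.025,"spin":0},{"dx":0,"dy":0,"dz":0.017,"spin":0},{"dx":0,"dy":0,"dz":0,"spin":0},{"dx":0,"dy":0,"dz":0,"spin":0}]' 1
python3 -m handwheel '[{"dx":0,"dy":0,"dz":0,"spin":0},{"dx":0,"dy":0,"dz":0,"spin":0},{"dx":0,"dy":0,"dz":0,"spin":0},{"dx":0,"dy":0,"dz":0,"spin":0},{"dx":0,"dy":0,"dz":0,"spin":0},{"dx":0,"dy":0,"dz":0,"spin":0}]' 0 20
python3 -c "
from h import *
rel((.4447,.0532,.2))"
```

```text
t: 4.65
eef_pos: [0.4452, 0.0526, 0.0539]
tool_rot: [0.0, 0.978, 0.207, 0.0]
wrist_force: [0.8, 0.7, 0.0]
grip_width: 1.0
t: 5.4
eef_pos: [0.4447, 0.0534, 0.0537]
tool_rot: [0.0, 0.978, 0.209, 0.0]
wrist_force: [-2.3, -1.0, 5.3]
grip_width: 0.7
t 5.4 tcp [0.4447 0.0534 0.0537] yaw 24.07 tilt 0.01 F [-2.3 -1.   5.3] w 0.7 q [ 0.06  0.04  2.24 -0.    0.86 -0.36]
 to (0.4447, 0.0532, 0.2) tool shift [-1.000e-04  2.000e-04 -1.463e-01]
```

```bash
python3 -m handwheel '[{"dx":0,"dy":0,"dz":-0.03,"spin":0},{"dx":0,"dy":0,"dz":-0.06,"spin":0},{"dx":0,"dy":0,"dz":-0.06,"spin":0},{"dx":0,"dy":0,"dz":0,"spin":0}]'
python3 -c "
from h import *
rel((.436,-.314,.205),(.436,-.314,.075))"
```

```text
t: 5.9
eef_pos: [0.4487, 0.0538, 0.2088]
tool_rot: [0.001, 0.978, 0.208, 0.006]
wrist_force: [1.6, -0.5, -1.2]
grip_width: 0.702
t 5.9 tcp [0.4487 0.0538 0.2088] yaw 24.06 tilt 0.67 F [ 1.6 -0.5 -1.2] w 0.702 q [ 0.06 -0.16  2.1   0.    1.18 -0.36]
 to (0.436, -0.314, 0.205) tool shift [-0.1616  0.3307  0.0033]
 to (0.436, -0.314, 0.075) tool shift [-0.0014 -0.0005  0.13  ]
```

```bash
python3 -m handwheel '[{"dx":-0.0197,"dy":0.0415,"dz":0,"spin":0},{"dx":-0.0197,"dy":0.0415,"dz":0,"spin":0},{"dx":-0.0197,"dy":0.0415,"dz":0,"spin":0},{"dx":-0.0197,"dy":0.0415,"dz":0,"spin":0},{"dx":-0.0197,"dy":0.0415,"dz":0,"spin":0},{"dx":-0.0197,"dy":0.0415,"dz":0,"spin":0},{"dx":-0.0197,"dy":0.0415,"dz":0,"spin":0},{"dx":-0.0197,"dy":0.0415,"dz":0,"spin":0},{"dx":0,"dy":0,"dz":0,"spin":0},{"dx":0,"dy":0,"dz":0,"spin":0}]'
python3 -c "
from h import *
rel((.436,-.314,.07))
cap('top','t2')"
```

```text
t: 7.15
eef_pos: [0.4351, -0.313, 0.2013]
tool_rot: [-0.002, 0.978, 0.208, -0.001]
wrist_force: [-0.4, 0.2, -0.8]
grip_width: 0.702
t 7.15 tcp [ 0.4351 -0.313   0.2013] yaw 24.02 tilt 0.2 F [-0.4  0.2 -0.8] w 0.702 q [-0.67  0.03  1.94  0.    1.17 -1.09]
 to (0.436, -0.314, 0.07) tool shift [0.0006 0.0017 0.1313]
```

View pics/t2.png

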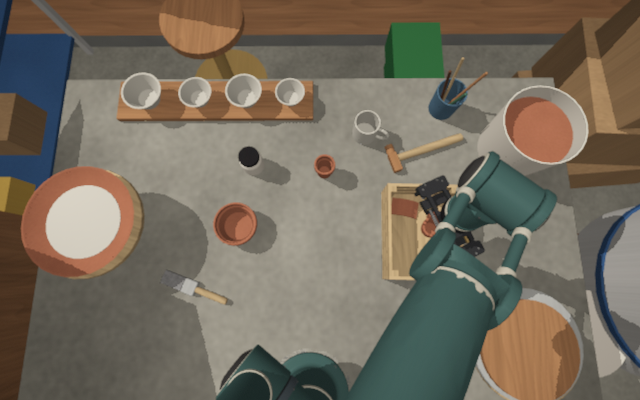

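The broken pot hangs over the middle of the crate at about (428,228). I lower and release it there.

```bash
python3 -m handwheel '[{"dx":0,"dy":0,"dz":0.03,"spin":0},{"dx":0,"dy":0,"dz":0.035,"spin":0},{"dx":0,"dy":0,"dz":0.035,"spin":0},{"dx":0,"dy":0,"dz":0.02,"spin":0},{"dx":0,"dy":0,"dz":0.01,"spin":0},{"dx":0,"dy":0,"dz":0.004,"spin":0},{"dx":0,"dy":0,"dz":0,"spin":0}]'
python3 -m handwheel '[{"dx":0,"dy":0,"dz":0,"spin":0},{"dx":0,"dy":0,"dz":0,"spin":0},{"dx":0,"dy":0,"dz":0,"spin":0}]' 1
python3 -m handwheel '[{"dx":0,"dy":0,"dz":-0.03,"spin":0},{"dx":0,"dy":0,"dz":-0.055,"spin":0},{"dx":0,"dy":0,"dz":-0.055,"spin":0},{"dx":0,"dy":0,"dz":0,"spin":0}]'
python3 -c "
from h import *
rel((.632,-.0442,.2))"
```

```text
t: 8.07
eef_pos: [0.4365, -0.314, 0.0699]
tool_rot: [0.0, 0.978, 0.209, 0.0]
wrist_force: [-0.1, -0.8, -0.6]
grip_width: 0.699
t: 8.45
eef_pos: [0.4364, -0.3144, 0.0699]
tool_rot: [0.0, 0.978, 0.208, 0.0]
wrist_force: [0.1, -1.0, -0.3]
grip_width: 0.996
t: 8.95
eef_pos: [0.4391, -0.3165, 0.2157]
tool_rot: [0.004, 0.978, 0.208, 0.004]
wrist_force: [0.8, -0.1, 0.5]
grip_width: 0.999
t 8.95 tcp [ 0.4391 -0.3165  0.2157] yaw 24.05 tilt 0.66 F [ 0.8 -0.1  0.5] w 0.999 q [-0.67  0.02  1.92  0.    1.19 -1.09]
 to (0.632, -0.0442, 0.2) tool shift [ 0.2871 -0.1702  0.0155]
```

```bash
python3 -m handwheel '[{"dx":0.0412,"dy":-0.0239,"dz":0,"spin":0},{"dx":0.0412,"dy":-0.0239,"dz":0,"spin":0},{"dx":0.0412,"dy":-0.0239,"dz":0,"spin":0},{"dx":0.0412,"dy":-0.0239,"dz":0,"spin":0},{"dx":0.0412,"dy":-0.0239,"dz":0,"spin":0},{"dx":0.0412,"dy":-0.0239,"dz":0,"spin":0},{"dx":0.0412,"dy":-0.0239,"dz":0,"spin":0},{"dx":0,"dy":0,"dz":0,"spin":0},{"dx":0,"dy":0,"dz":0,"spin":0}]'
python3 -c "
from h import *
rel((.632,-.0442,.053))
cap('wrist','w3');cap('side','s3')"
```

```text
t: 10.07
eef_pos: [0.6303, -0.0438, 0.208]
tool_rot: [-0.0, 0.978, 0.209, -0.001]
wrist_force: [-0.5, 0.4, -1.0]
grip_width: 1.0
t 10.07 tcp [ 0.6303 -0.0438  0.208 ] yaw 24.1 tilt 0.13 F [-0.5  0.4 -1. ] w 1.0 q [-0.11  0.2   1.73 -0.    1.21 -0.53]
 to (0.632, -0.0442, 0.053) tool shift [0.0017 0.0012 0.155 ]
```

View pics/w3.png

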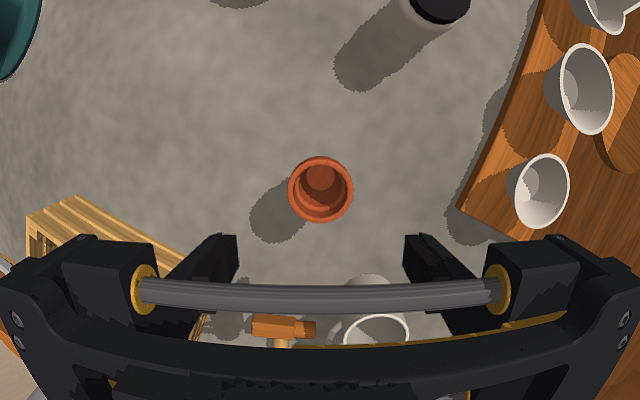

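View pics/s3.png

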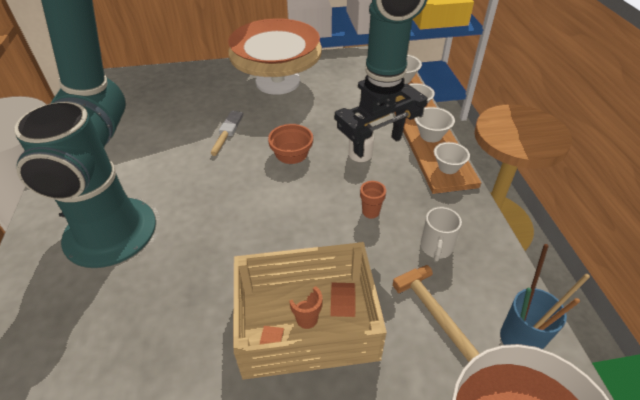

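The side view shows the broken pot standing in the crate at (307,308). The wrist view shows the sound pot centred at (320,188) between the fingers, with nothing close by. I descend and grip it.

```bash
python3 -m handwheel '[{"dx":0.001,"dy":0,"dz":0.04,"spin":0},{"dx":0,"dy":0,"dz":0.04,"spin":0},{"dx":0,"dy":0,"dz":0.035,"spin":0},{"dx":0,"dy":0,"dz":0.025,"spin":0},{"dx":0,"dy":0,"dz":0.012,"spin":0},{"dx":0,"dy":0,"dz":0,"spin":0},{"dx":0,"dy":0,"dz":0,"spin":0}]' 1
python3 -m handwheel '[{"dx":0,"dy":0,"dz":0,"spin":0},{"dx":0,"dy":0,"dz":0,"spin":0},{"dx":0,"dy":0,"dz":0,"spin":0},{"dx":0,"dy":0,"dz":0,"spin":0},{"dx":0,"dy":0,"dz":0,"spin":0},{"dx":0,"dy":0,"dz":0,"spin":0}]' 0 25
python3 -c "
from h import *
rel((.632,-.0442,.053))"
```

```text
t: 11.05
eef_pos: [0.6331, -0.0437, 0.0588]
tool_rot: [0.0, 0.978, 0.208, 0.001]
wrist_force: [-0.6, -1.0, 0.8]
grip_width: 0.999
t: 11.8
eef_pos: [0.6322, -0.0434, 0.0578]
tool_rot: [0.0, 0.978, 0.208, 0.0]
wrist_force: [-2.3, -1.1, 5.4]
grip_width: 0.682
t 11.8 tcp [ 0.6322 -0.0434  0.0578] yaw 24.06 tilt 0.02 F [-2.3 -1.1  5.4] w 0.682 q [-0.11  0.35  1.85 -0.    0.94 -0.53]
 to (0.632, -0.0442, 0.053) tool shift [-0.0005  0.0006  0.0048]
```

```bash
python3 -m handwheel '[{"dx":0,"dy":0,"dz":-0.01,"spin":0},{"dx":0,"dy":0,"dz":-0.03,"spin":0},{"dx":0,"dy":0,"dz":-0.04,"spin":0},{"dx":0,"dy":0,"dz":-0.03,"spin":0},{"dx":0,"dy":0,"dz":-0.01,"spin":0},{"dx":0,"dy":0,"dz":0,"spin":0},{"dx":0,"dy":0,"dz":0,"spin":0}]'
python3 -c "
from h import *
rel((.4647,.2129,.177))
cap('side','s4')"
```

```text
t: 12.68
eef_pos: [0.6309, -0.0431, 0.1752]
tool_rot: [-0.001, 0.978, 0.208, -0.002]
wrist_force: [0.4, 0.7, -1.8]
grip_width: 0.683
t 12.68 tcp [ 0.6309 -0.0431  0.1752] yaw 24.06 tilt 0.18 F [ 0.4  0.7 -1.8] w 0.683 q [-0.11  0.23  1.76  0.    1.15 -0.53]
 to (0.4647, 0.2129, 0.177) tool shift [-0.0474 -0.3015 -0.0011]
```

View pics/s4.png

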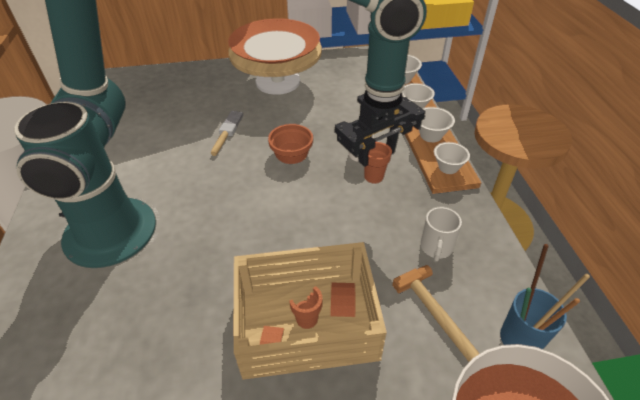

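The pot hangs upright in the jaws at (375,163), its foot about 118 mm above the bench and above the jar's top. I carry it over the wide pot.

```bash
python3 -m handwheel '[{"dx":-0.003,"dy":-0.02,"dz":0,"spin":0},{"dx":-0.0059,"dy":-0.0377,"dz":0,"spin":0},{"dx":-0.0059,"dy":-0.0377,"dz":0,"spin":0},{"dx":-0.0059,"dy":-0.0377,"dz":0,"spin":0},{"dx":-0.0059,"dy":-0.0377,"dz":0,"spin":0},{"dx":-0.0059,"dy":-0.0377,"dz":0,"spin":0},{"dx":-0.0059,"dy":-0.0377,"dz":0,"spin":0},{"dx":-0.0059,"dy":-0.0377,"dz":0,"spin":0},{"dx":-0.003,"dy":-0.0176,"dz":0,"spin":0},{"dx":0,"dy":0,"dz":0,"spin":0},{"dx":0,"dy":0,"dz":0,"spin":0},{"dx":0,"dy":0,"dz":0,"spin":0}]'
python3 -c "
from h import *
rel((.4647,.2129,.068))
cap('side','s5');cap('wrist','w5')
im,d=cap('top','t5');W=world('top',d)
s=np.zeros(d.shape,bool);s[194:254,206:266]=1;s&=(W[...,2]>.05)&(W[...,2]<.064);p=W[s][:,:2].astype(np.float32);print(len(p),cv2.minEnclosingCircle(p))"
```

```text
t: 14.22
eef_pos: [0.4666, 0.2119, 0.1773]
tool_rot: [0.0, 0.978, 0.208, 0.0]
wrist_force: [0.4, 0.1, -1.7]
grip_width: 0.684
t 14.22 tcp [0.4666 0.2119 0.1773] yaw 23.98 tilt 0.02 F [ 0.4  0.1 -1.7] w 0.684 q [ 0.38  0.    2.01 -0.    1.12 -0.04]
 to (0.4647, 0.2129, 0.068) tool shift [-0.0013 -0.0017  0.1093]
163 ((0.4646303355693817, 0.21008583903312683), 0.06127474084496498)
```

View pics/s5.png

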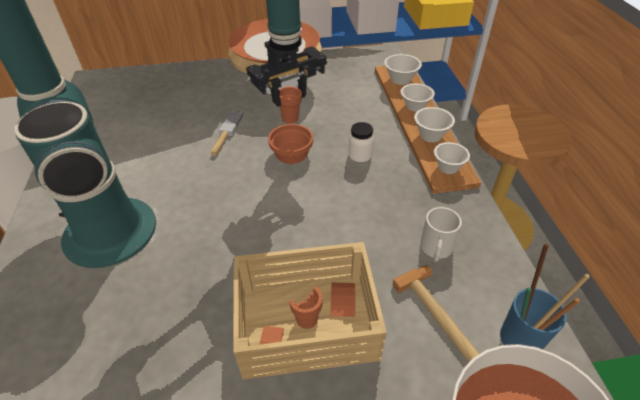

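View pics/w5.png

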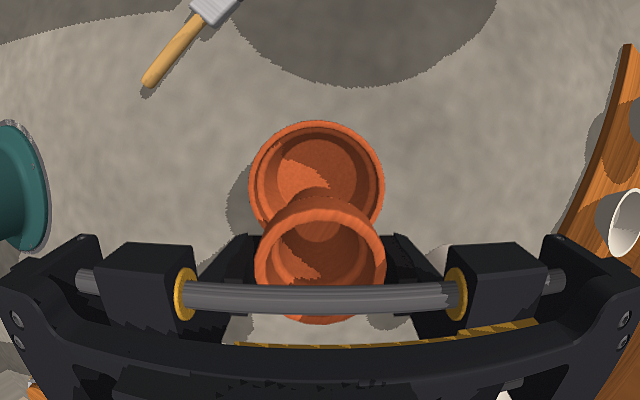

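The small pot is over the wide pot (side view (290,105) over (290,145)), and in the wrist view both share the same centre column. They are within 2 mm. I expect contact at TCP z of about 0.065, and I lower slowly.

```bash
python3 -m handwheel '[{"dx":-0.001,"dy":-0.001,"dz":0.02,"spin":0},{"dx":0,"dy":0,"dz":0.025,"spin":0},{"dx":0,"dy":0,"dz":0.025,"spin":0},{"dx":0,"dy":0,"dz":0.02,"spin":0},{"dx":0,"dy":0,"dz":0.01,"spin":0},{"dx":0,"dy":0,"dz":0.005,"spin":0},{"dx":0,"dy":0,"dz":0.002,"spin":0},{"dx":0,"dy":0,"dz":0,"spin":0},{"dx":0,"dy":0,"dz":0,"spin":0}]'
python3 -c "
from h import *
rel((.4647,.2129,.065))"
```

```text
t: 15.5
eef_pos: [0.4652, 0.2135, 0.071]
tool_rot: [-0.0, 0.978, 0.208, 0.001]
wrist_force: [-0.6, -1.0, -1.0]
grip_width: 0.683
t 15.5 tcp [0.4652 0.2135 0.071 ] yaw 24.06 tilt 0.07 F [-0.6 -1.  -1. ] w 0.683 q [ 0.38  0.13  2.1  -0.    0.91 -0.04]
 to (0.4647, 0.2129, 0.065) tool shift [-0.0007  0.0003  0.006 ]
```

```bash
python3 -m handwheel '[{"dx":0,"dy":0,"dz":0.002,"spin":0},{"dx":0,"dy":0,"dz":0.002,"spin":0},{"dx":0,"dy":0,"dz":0.001,"spin":0},{"dx":0,"dy":0,"dz":0,"spin":0},{"dx":0,"dy":0,"dz":0,"spin":0}]'
python3 -m handwheel '[{"dx":0,"dy":0,"dz":0.001,"spin":0},{"dx":0,"dy":0,"dz":0,"spin":0},{"dx":0,"dy":0,"dz":0,"spin":0}]'
```

```text
t: 16.12
eef_pos: [0.4647, 0.2133, 0.0653]
tool_rot: [-0.0, 0.978, 0.208, -0.0]
wrist_force: [-1.3, 0.5, -2.2]
grip_width: 0.682
t: 16.5
eef_pos: [0.4649, 0.2133, 0.0648]
tool_rot: [-0.0, 0.978, 0.208, 0.0]
wrist_force: [-2.0, -1.5, 4.2]
grip_width: 0.684
```

The wrist force rose from -2 to +4 N at z 0.0648, as expected, so the pot is standing on the floor. I release and raise.

```bash
python3 -m handwheel '[{"dx":0,"dy":0,"dz":0,"spin":0},{"dx":0,"dy":0,"dz":0,"spin":0},{"dx":0,"dy":0,"dz":0,"spin":0},{"dx":0,"dy":0,"dz":0,"spin":0}]' 0.95
python3 -m handwheel '[{"dx":0,"dy":0,"dz":-0.01,"spin":0},{"dx":0,"dy":0,"dz":-0.03,"spin":0},{"dx":0,"dy":0,"dz":-0.05,"spin":0},{"dx":0,"dy":0,"dz":-0.05,"spin":0},{"dx":0,"dy":0.05,"dz":0,"spin":0},{"dx":0,"dy":0.06,"dz":0,"spin":0},{"dx":0,"dy":0.06,"dz":0,"spin":0},{"dx":0,"dy":0,"dz":0,"spin":0},{"dx":0,"dy":0,"dz":0,"spin":0},{"dx":0,"dy":0,"dz":0,"spin":0}]'
python3 - <<'E'
from h import *
rel()
for n in ['top','side']:
    im,d=cap(n,n+'6')
    W=world(n,d)
    if n=='top':
        def f(nm,u,v,r,lo,hi):
            s=np.zeros(d.shape,bool);s[v-r:v+r,u-r:u+r]=1;s&=(W[...,2]>lo)&(W[...,2]<hi);p=W[s];print(nm,len(p),cv2.minEnclosingCircle(p[:,:2].astype(np.float32)),np.median(p[:,2]), np.linalg.lstsq(np.c_[p[:,:2]-p[:,:2].mean(0),np.ones(len(p))],p[:,2],rcond=None)[0])
        f('small',236,224,25,.08,.095);f('wide',236,224,32,.05,.063);f('jar',249,157,18,.08,.11);f('broken rim',428,232,25,.075,.1)
E
```

```text
t: 17.0
eef_pos: [0.4646, 0.2133, 0.0642]
tool_rot: [0.0, 0.978, 0.208, -0.0]
wrist_force: [1.1, -0.6, 0.5]
grip_width: 0.949
t: 18.25
eef_pos: [0.5334, 0.0592, 0.2044]
tool_rot: [-0.0, 0.978, 0.209, -0.0]
wrist_force: [0.2, -0.1, 0.5]
grip_width: 0.95
t 18.25 tcp [0.5334 0.0592 0.2044] yaw 24.14 tilt 0.03 F [ 0.2 -0.1  0.5] w 0.95 q [ 0.06  0.03  1.94  0.    1.18 -0.36]
small 0 ((0.0, 0.0), 0.0) nan [0. 0. 0.]
wide 36 ((0.5145614743232727, 0.18909165263175964), 0.023182712495326996) 0.056993264760388254 [-0.06690759  0.01657287  0.05710653]
jar 49 ((0.6322954893112183, 0.17536921799182892), 0.01802193373441696) 0.0906696488536245 [ 0.37983847 -0.0363809   0.08980183]
broken rim 129 ((0.4362088739871979, -0.3133651912212372), 0.03112979792058468) 0.08697979183926223 [ 0.00176457 -0.00341029  0.08602075]
  return _methods._mean(a, axis=axis, dtype=dtype,
  ret = ret.dtype.type(ret / rcount)
<stdin>:8: RuntimeWarning: Mean of empty slice.
  ret = um.true_divide(
```

View pics/top6.png

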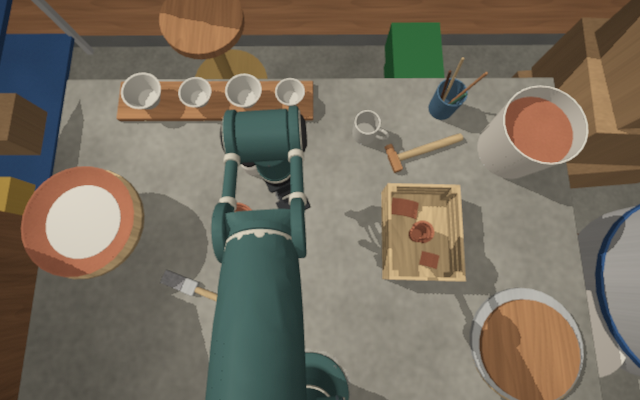

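View pics/side6.png

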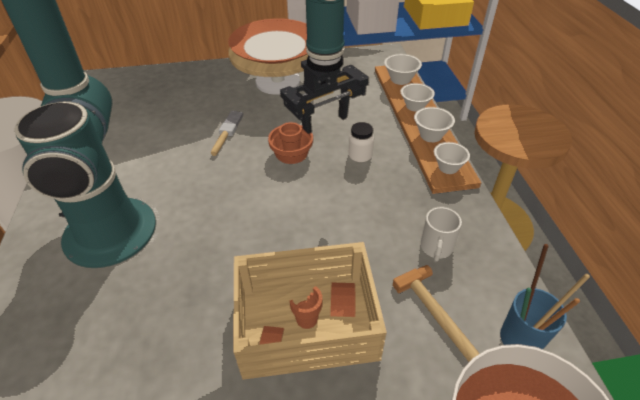

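The side view shows the small pot standing in the wide pot (290,140) and the broken pot in the crate (307,308). In the top view the arm hides the wide pot, so I move aside for a proper check.

```bash
python3 -m handwheel '[{"dx":0,"dy":0.05,"dz":0,"spin":0},{"dx":0,"dy":0.05,"dz":0,"spin":0},{"dx":0,"dy":0.05,"dz":0,"spin":0},{"dx":0,"dy":0.05,"dz":0,"spin":0},{"dx":0,"dy":0,"dz":0,"spin":0},{"dx":0,"dy":0,"dz":0,"spin":0},{"dx":0,"dy":0,"dz":0,"spin":0}]'
python3 - <<'E'
from h import *
rel()
im,d=cap('top','top7');W=world('top',d)
def f(nm,u,v,r,lo,hi):
    s=np.zeros(d.shape,bool);s[v-r:v+r,u-r:u+r]=1;s&=(W[...,2]>lo)&(W[...,2]<hi);p=W[s];print(nm,len(p),cv2.minEnclosingCircle(p[:,:2].astype(np.float32)),np.median(p[:,2]), np.linalg.lstsq(np.c_[p[:,:2]-p[:,:2].mean(0),np.ones(len(p))],p[:,2],rcond=None)[0].round(3))
f('small',236,224,25,.078,.1);f('wide',236,224,32,.05,.063);f('jar',249,157,18,.08,.11);f('broken',424,232,25,.075,.1)
E
```

```text
t: 19.23
eef_pos: [0.615, -0.1229, 0.2042]
tool_rot: [-0.0, 0.978, 0.209, -0.0]
wrist_force: [-0.1, 0.5, 0.2]
grip_width: 0.956
t 19.23 tcp [ 0.615  -0.1229  0.2042] yaw 24.17 tilt 0.04 F [-0.1  0.5  0.2] w 0.956 q [-0.24  0.2   1.75  0.    1.2  -0.66]
small 159 ((0.46577414870262146, 0.21189114451408386), 0.03127774968743324) 0.08584597595350715 [ 0.017 -0.003  0.086]
wide 348 ((0.4650407135486603, 0.21316757798194885), 0.062225278466939926) 0.05723780059622223 [0.005 0.001 0.057]
jar 341 ((0.6550630927085876, 0.17417803406715393), 0.03053266741335392) 0.09192813792198475 [0.035 0.032 0.092]
broken 128 ((0.4362090826034546, -0.3132946789264679), 0.03110130876302719) 0.0872372351252202 [0.005 0.009 0.086]
```

View pics/top7.png

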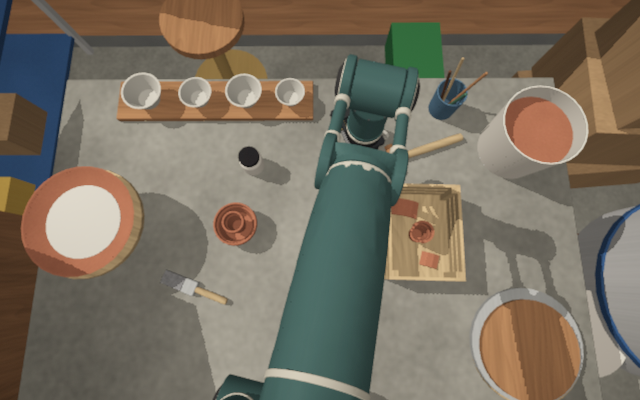

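The small pot sits centred in the wide pot at (235,224), and the broken pot is in the crate at (421,232). Everything else on the bench that is visible is where it was.

```bash
python3 -c "
from rig import robot
print(robot.sign_off())"
```

```text
the job is handed in; nothing more can be done
None
```

The broken pot is in the shard crate and the sound small pot stands inside the wide pot. I handed the job in at about 19 s; no verdict is reported.

- **Broken pot:** I gripped it across the intact part of its collar. It stands on the crate floor within about 1 mm of the crate's centre, its rim at about 87 mm, below the 110 mm crate rim.
- **Sound pot:** I lowered it until the wrist force showed contact (+4 N at the expected height), then released it. Its rim is at 86 mm (87 expected), about 1.5 mm off the wide pot's centre, with a tilt of about 0.02 rad.
- **Wide pot and bystanders:** The wide pot and the jar are within 1 mm of their starting positions. I judged the mug, brush and mallet only by eye. The arm partly hid the mug and mallet in the last top view, but they looked unmoved in the side view just before the last move, which was at 0.2 m height.
- **Discrepancy:** The first top check after release gave no reading for the small pot because the arm hid it, so I moved aside and measured again. None of the final measurements failed.

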